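# Rest the glass tubes and hold the kiln gate half open

### The job

One glass tube already lies in the notched fire-brick rest in front of the kiln: lay the two from the felt pad beside it in the two free notches, pointing into the kiln and centred lengthways on the rest; set them down, do not drop them, leave the jar and the graphite plate where they are, and keep the gate shut until all three lie there in a row. Then slide the gate up against its springs to half open, never wide open, so that I can feed the tubes in under it without losing the heat, and finish while still holding it there yourself.

Things in the scene. Friction and masses are not known exactly. Their poses are not given: they have to be found in the camera images.
- kiln: grey bench kiln, fixed, 316 mm wide, 220 deep, roof at z = 205 mm (controller at the back of the roof to 241). Origin on the bench under the middle of its front face; +x runs into the kiln, y along the front, z up. Mouth 210 mm wide, z = 50 to 155 mm, behind the gate. Before it stands the rest: two notched fire-brick cross bars, 28 mm thick, 236 mm wide, at x = -115 and -225 mm
- notch_1 (a point): where the centre of a tube lies when it rests centred in the left (+y) notch of the rest: midway between the two cross bars, 73 mm above the bench; its x axis runs along the notch into the kiln. Notch 46 mm wide with rounded lips, floor at z = 54 mm, teeth up to 76 mm, next notch 74 mm away in y; free space down to z = 15 mm between the cross bars
- notch_2 (a point): where the centre of a tube lies when it rests centred in the middle notch of the rest: midway between the two cross bars, 73 mm above the bench; its x axis runs along the notch into the kiln. Notch 46 mm wide with rounded lips, floor at z = 54 mm, teeth up to 76 mm, next notch 74 mm away in y; free space down to z = 15 mm between the cross bars
- notch_3 (a point): where the centre of a tube lies when it rests centred in the right (-y) notch of the rest: midway between the two cross bars, 73 mm above the bench; its x axis runs along the notch into the kiln. Notch 46 mm wide with rounded lips, floor at z = 54 mm, teeth up to 76 mm, next notch 74 mm away in y; free space down to z = 15 mm between the cross bars
- tube_1_mid (a point): clear glass tube, 38 mm across and 220 mm long, 0.08 to 0.15 kg, one of three alike; at the start it lies on the felt pad, centre 23 mm above the bench, over 35 mm clear beside it. Centre of the tube, half-way along and half-way up; its y axis runs along the tube
- tube_2_mid (a point): clear glass tube, 38 mm across and 220 mm long, 0.08 to 0.15 kg, one of three alike; at the start it lies on the felt pad, centre 23 mm above the bench, over 35 mm clear beside it. Centre of the tube, half-way along and half-way up; its y axis runs along the tube
- tube_3_mid (a point): clear glass tube, 38 mm across and 220 mm long, 0.08 to 0.15 kg, one of three alike; this one lies in the left notch (notch_1) from the start. Centre of the tube, half-way along and half-way up; its y axis runs along the tube
- tube_1: the same tube 1; origin at the middle of its underside
- tube_2: the same tube 2; origin at the middle of its underside
- tube_3: the same tube 3; origin at the middle of its underside
- pad: grey felt pad 220 x 250 x 4 mm, fixed flat on the bench; origin under its centre, tubes 1 and 2 lie on it roughly along its y
- gate: the kiln's gate, 230 mm wide, with its crossbar and grip; origin as the kiln's when shut. It slides straight up in its guides by 110 mm from shut to wide open; half open is 55 mm up (lower edge then 101 mm above the bench, mouth floor at 50). Two springs and its weight draw it shut: about 7 N to start it, rising 120 N/m, 13 N at half, 20 N wide open; it falls shut when let go
- grip (a point): centre of the gate's wooden grip, a round bar 22 mm thick, 100 mm long, along its own y (along the kiln front), 256 mm above the bench when shut, 311 mm when half open. It stands above the roof, 13 mm before the front face; pinch it from above across its thickness. 19 mm free below it to the steel crossbar (22 mm wide in x)
- jar: jar of crushed glass with a black lid, 52 mm across, 68 mm high, loose on the left; origin at the middle of its underside. Bystander
- marver: black graphite plate 75 x 110 x 16 mm, loose on the right behind the torch; origin at the middle of its underside. Bystander

How it is judged (in metres and radians):
On the way, in this order (a step that is already met when the one before it is completed fails the run):
1. all three tubes lie centred in the three notches with the gate still shut (x of tube_1_mid in the frame of notch_2 between -0.022 and 0.022 m and y of tube_1_mid in the frame of notch_2 between -0.083 and 0.083 m and z of tube_1_mid in the frame of notch_2 between -0.006 and 0.006 m and angle between the y axis of each of tube_1_mid, tube_2_mid, tube_3_mid and the x axis of notch_2, either way round below 0.08 rad and x of tube_2_mid in the frame of notch_2 between -0.022 and 0.022 m and y of tube_2_mid in the frame of notch_2 between -0.083 and 0.083 m and z of tube_2_mid in the frame of notch_2 between -0.006 and 0.006 m and x of tube_3_mid in the frame of notch_2 between -0.022 and 0.022 m and y of tube_3_mid in the frame of notch_2 between -0.083 and 0.083 m and z of tube_3_mid in the frame of notch_2 between -0.006 and 0.006 m and horizontal distance between tube_1_mid and tube_2_mid above 0.062 m and horizontal distance between each of tube_1_mid, tube_2_mid and tube_3_mid above 0.062 m and height (world z) of grip below 0.268 m), for 0.2 s.
2. the gate is held half open by the fingers (height (world z) of grip between 0.303 and 0.319 m and contact force between the fingers and gate above 5 N and contact force between each of tube_1, tube_2, tube_3 and gate below 0.2 N), for 0.3 s.
At the end, for the whole second after the job is handed in: One tube in each notch (centre within 22 mm lengthways and 6 mm in height of the notch point, axis within 0.08 rad, axes at least 62 mm apart, none outside the rest); gate 55 mm up, within 8 mm, carried by the fingers (over 5 N on it) and by nothing else (all of step 2 and x of tube_1_mid in the frame of notch_2 between -0.022 and 0.022 m and y of tube_1_mid in the frame of notch_2 between -0.083 and 0.083 m and z of tube_1_mid in the frame of notch_2 between -0.006 and 0.006 m and angle between the y axis of each of tube_1_mid, tube_2_mid, tube_3_mid and the x axis of notch_2, either way round below 0.08 rad and x of tube_2_mid in the frame of notch_2 between -0.022 and 0.022 m and y of tube_2_mid in the frame of notch_2 between -0.083 and 0.083 m and z of tube_2_mid in the frame of notch_2 between -0.006 and 0.006 m and x of tube_3_mid in the frame of notch_2 between -0.022 and 0.022 m and y of tube_3_mid in the frame of notch_2 between -0.083 and 0.083 m and z of tube_3_mid in the frame of notch_2 between -0.006 and 0.006 m and horizontal distance between tube_1_mid and tube_2_mid above 0.062 m and horizontal distance between each of tube_1_mid, tube_2_mid and tube_3_mid above 0.062 m); the arm keeps its last pose, push and grip.
It fails at once if the gate is opened (over 12 mm) before the three tubes lie in the rest (height (world z) of grip above 0.268 m and not (x of tube_1_mid in the frame of notch_2 between -0.022 and 0.022 m and y of tube_1_mid in the frame of notch_2 between -0.083 and 0.083 m and z of tube_1_mid in the frame of notch_2 between -0.006 and 0.006 m and angle between the y axis of each of tube_1_mid, tube_2_mid, tube_3_mid and the x axis of notch_2, either way round below 0.08 rad and x of tube_2_mid in the frame of notch_2 between -0.022 and 0.022 m and y of tube_2_mid in the frame of notch_2 between -0.083 and 0.083 m and z of tube_2_mid in the frame of notch_2 between -0.006 and 0.006 m and x of tube_3_mid in the frame of notch_2 between -0.022 and 0.022 m and y of tube_3_mid in the frame of notch_2 between -0.083 and 0.083 m and z of tube_3_mid in the frame of notch_2 between -0.006 and 0.006 m and horizontal distance between tube_1_mid and tube_2_mid above 0.062 m and horizontal distance between each of tube_1_mid, tube_2_mid and tube_3_mid above 0.062 m)).
It fails at once if the gate is pulled wide open (over 90 mm) (height (world z) of grip above 0.346 m).
It fails at once if a tube is let go more than 15 mm above the rest ((height (world z) of tube_1_mid above 0.088 m and contact force between the fingers and tube_1 below 0.05 N) or (height (world z) of tube_2_mid above 0.088 m and contact force between the fingers and tube_2 below 0.05 N) or (height (world z) of tube_3_mid above 0.088 m and contact force between the fingers and tube_3 below 0.05 N)).
It fails at once if the jar or the graphite plate is moved by more than 30 mm (distance of any of jar, marver from where it was at the start of the episode above 0.03 m).
It also fails if it takes over 72 s, if anything falls off the work surface, if the arm or the gripper's body presses on something with over 40 N, if the wrist force passes 120 N, or if a joint passes its speed limit or range.

### The arm

A 6-joint arm with a two-finger parallel gripper is mounted at the origin on a cart in front of the work surface, level with it; the furniture and walls round the work are solid. World frame = base frame: x ahead of the robot, y to its left, z up, the work surface at z = 0. Lengths are in mm, angles in rad, forces in N, time in s.
With the tool pointing down it reaches from about 350 to 875 mm from the base axis. Payload 4.2 kg.
Tool frame: the origin (TCP) lies midway between the tips of the shut fingers; the grasp point (between the pads) lies 19 mm behind it; z points along the fingers, y is the line along which they close (so a half turn about z gives the same grasp; the last joint's range is limited). The gripper opens to 85 mm and grips with 20 to 120 N. Pads are 22 mm wide; open, the fingers measure 114 mm over their backs; the gripper's body (76 mm by 85 mm) begins 54 mm behind the grasp point. The pads swing forward as they close: fully open they stand 13 mm farther back than shut.
Start: joints at [1.46, 0.385, 0.008, 0, -1.194, -0.259], TCP at [225.86, 582.74, 191.712] pointing down, gripper open.
Joint ranges: [-3.14, 3.14], [-1.21, 2.06], [-1.07, 1.41], [-3.16, 2.05], [-2.99, -0.16], [-3.1, 3.1]. Speed limits (rad/s): [2.79, 2.79, 3.14, 3.14, 3.14, 3.14].

### API

Orientations are given as a unit quaternion [x, y, z, w].
In Python, from bench import arm gives the robot as it stands. The module is installed in compiled form; this text tells all that it offers.
- The arm moves only by the shell command python3 -m handwheel 'ROWS' [OPENING]. ROWS is JSON, a list of rows, each an object of numbers: "x", "y", "z": the shift along the world's x, y, z each as a share of 20 cm, from -1 to 1; "ax", "ay", "az": the turn, a rotation vector about the world's x, y, z each as a share of 90 degrees, from -1 to 1. In form: [{"x": .., "y": .., "z": .., "ax": .., "ay": .., "az": ..}, ...]. A call has exactly 8 rows; each row shifts and turns the commanded pose from where the row before left it; what a row does not reach is not made up. A row lasts 1/10 s, in which the tool goes at most 50 mm and 8.59 degrees, less where a joint would pass 70% of its speed; a pose out of reach is approached as far as the arm can. A call with a number of a shift or a turn outside -1 to 1 is refused whole. A call with a gripper value outside its range is refused whole. OPENING is the opening, from -1 (shut) to 1 (fully open), set as the call begins (- or left out, the last holds). The fingers move at their own pace and stop on an object; the grip force is fixed at half the most. Time passes only in rows, so rows that do not move let the fingers close, or fill a call up. It gives the time, the measured TCP pose, the force, the opening and the grip force at its end, in the units of the state.
- arm.read_state(): the state, without advancing time (a new reading comes with each control period).
- arm.get_image(name): name is "scene" or "top" or "wrist"; returns the picture (480x640x3 uint8, red, green, blue); there is no depth.
- arm.camera_params(name): a dict with "K" (3x3 intrinsics, pixels), "position" and "orientation" of the camera in the world. Camera axes: x right, y down, z forward; pixel columns grow to the right and rows downward; lengths in mm; the calibration is good to about 2 mm. A picture is of the moment at which its call begins: read the wrist's pose just before it. camera_params takes no time and is no camera call; for the wrist camera it gives the pose at the moment of the call.
- arm.job_done(): hands the job in; it is judged then, once.
The state is a dict: "clock": time; "joints": joint angles; "joint_vel": joint speeds; "joint_efforts": joint torques, N m; "position": TCP position; "ee_rot": TCP orientation; "contact_force": force on the tool from outside, world axes, zero at the start; "wrist_torque": the same for the moment, N m; "gripper_width": finger opening in mm; "grasp_force": force on a finger pad.
Only numpy, scipy, OpenCV 4.12 (cv2) and the standard library are available. Lean on these libraries where they do the work, as an engineer would, in place of code of your own. Each camera call takes 0.05 s, during which the arm holds its last target. There are 200 camera calls.

## Working session

There is one attempt and no reset: what is moved stays moved. The work goes in short steps, Python scripts to look and compute and a shell command to move; the robot and the scene stay as the last step left them, time stands still between calls to the robot, and variables do not carry over. Pictures are saved under pics/ and viewed, at most 10 in all, crops included, and the job is handed in when it is done.

```bash
mkdir -p pics; cat > h.py <<'E'
import numpy as np, cv2
from scipy.spatial.transform import Rotation as R
from bench import arm
def snap(name, fn):
    p=arm.camera_params(name); im=arm.get_image(name)
    cv2.imwrite('pics/'+fn, im[:,:,::-1]); return p
def ray(p,u,v):
    d=np.linalg.inv(np.array(p['K']))@[u,v,1]
    return R.from_quat(p['orientation']).apply(d)
def pt(p,u,v,z):
    d=ray(p,u,v); o=np.array(p['position']); return o+d*(z-o[2])/d[2]
def proj(p,X):
    c=R.from_quat(p['orientation']).inv().apply(np.array(X)-p['position']); q=np.array(p['K'])@c.T
    return (q[:2]/q[2]).T
E
python3 - <<'E'
from h import *
for n in('top','scene'):
    p=snap(n,n+'1.png'); print(n,p)
s=arm.read_state(); print(s)
E
```

```text
top {'K': array([[476.29414401,   0.        , 316.60232925],
       [  0.        , 476.29414401, 235.5543928 ],
       [  0.        ,   0.        ,   1.        ]]), 'position': array([ 521.8044576 ,   97.3793336 , 1497.30181491]), 'orientation': array([ 0.71111437, -0.7019417 ,  0.01843893, -0.03541489])}
scene {'K': array([[441.23933936,   0.        , 324.12262219],
       [  0.        , 441.23933936, 243.40765092],
       [  0.        ,   0.        ,   1.        ]]), 'position': array([ 676.81024085,  884.19822432, 1076.33682909]), 'orientation': array([ 0.0496106 ,  0.94010535, -0.33696297, -0.01402392])}
{'clock': 0.1, 'joints': array([ 1.45958932e+00,  3.85513543e-01,  6.75984192e-03, -4.08715078e-04,
       -1.19400458e+00, -2.58598233e-01]), 'joint_vel': array([ 0.00078245, -0.00095095,  0.00375462,  0.00063599,  0.00052819,
        0.00029319]), 'joint_efforts': array([-2.74763506e-04, -3.93316126e+01,  1.88931155e+01,  4.19799596e+00,
       -2.54636041e-03,  6.14388028e-06]), 'position': array([225.6763955 , 582.19289331, 190.71346149]), 'ee_rot': array([ 9.82939807e-01, -1.83924816e-01, -1.17204042e-04,  9.92301091e-04]), 'contact_force': array([-0.60718825, -0.16413104,  0.59165735]), 'wrist_torque': array([ 0.01865028,  0.02083345, -0.01545416]), 'grasp_force': 0.0, 'gripper_width': 85.309703131734}
```

View pics/top1.png

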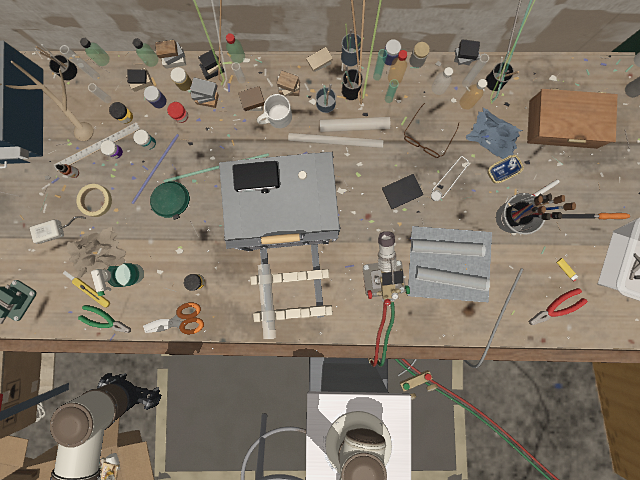

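View pics/scene1.png

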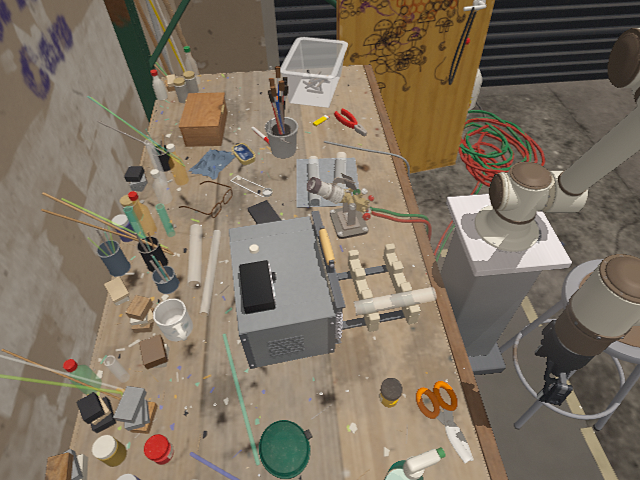

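The top view shows the kiln (220-340, 150-248), the grip bar at about (280,239), the rest in front with one tube in the left notch (266,290), and the pad with two tubes at about (450,248) and (453,279). A torch stands between them at (385,265). Next I enlarge it.

```bash
python3 - <<'E'
import cv2
im=cv2.imread('pics/top1.png')
c=im[222:347,218:498]   # 280x125
c=cv2.resize(c[:, :],None,fx=2.85,fy=2.85,interpolation=cv2.INTER_CUBIC)
s=cv2.imread('pics/scene1.png')[140:240,280:440]
s=cv2.resize(s,None,fx=2.4,fy=2.4,interpolation=cv2.INTER_CUBIC)
import numpy as np
o=np.zeros((600,800,3),np.uint8); o[:c.shape[0],:c.shape[1]]=c; o[358:358+240,:384]=s
cv2.imwrite('pics/crop1.png',o); print(c.shape)
E
```

```text
(356, 798, 3)
```

View pics/crop1.png

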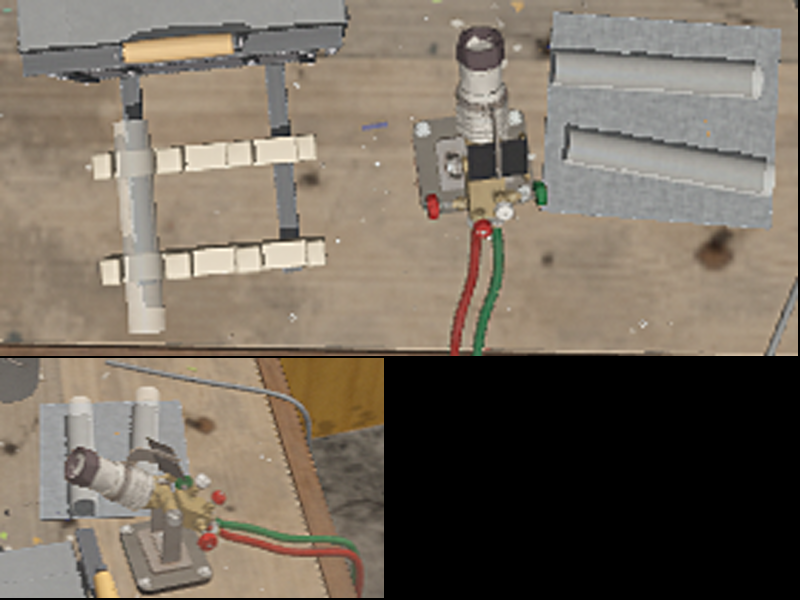

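```bash
python3 - <<'E'
from h import *
p=arm.camera_params('top')
def c(X,Y,z): return pt(p,218+X/2.85-.3,222+Y/2.85-.3,z)[:2]
np.set_printoptions(precision=1,suppress=True)
for n,a,b,z in [('A',(554,68),(761,79),25),('B',(566,143),(773,178),25),('T3',(131,121),(147,331),75),('bar1',(93,167),(316,148),76),('bar2',(102,272),(326,251),76),('grip',(125,50),(233,44),258),('torch',(482,35),(490,200),100),('pad',(553,12),(772,226),4)]:
    P,Q=c(*a,z),c(*b,z); print(n,P,Q,'mid',(P+Q)/2,'len',np.linalg.norm(P-Q),'dir deg',np.degrees(np.arctan2(*(Q-P)[::-1])))
print(R.from_quat(arm.read_state()['ee_rot']).as_matrix())
E
```

```text
A [ 606.6 -161.2] [ 597.5 -383.1] mid [ 602.1 -272.1] len 222.05029116689806 dir deg -92.34090674982514
B [ 525.9 -173.9] [ 491.6 -394.4] mid [ 508.8 -284.2] len 223.15009147035056 dir deg -98.84362012227558
T3 [542.5 289.4] [325.5 267.9] mid [434.  278.7] len 218.10130951321867 dir deg -174.34414201180346
bar1 [493.9 328.1] [517.   95.1] mid [505.4 211.6] len 234.13357551768368 dir deg -84.34487995870437
bar2 [385.3 316. ] [410.6  83.5] mid [398.  199.7] len 233.94918690716486 dir deg -83.79034386947227
grip [604.8 271.7] [611.5 172.6] mid [608.2 222.1] len 99.36808463634762 dir deg -86.11771093539616
torch [635.4 -74.3] [466.7 -82.9] mid [551.  -78.6] len 168.9199649454765 dir deg -177.0877463611973
pad [ 669.5 -163.9] [ 439.4 -399.7] mid [ 554.5 -281.8] len 329.4629371845501 dir deg -134.29463594197972
[[ 0.9 -0.4 -0. ]
 [-0.4 -0.9 -0. ]
 [ 0.   0.  -1. ]]
```

The measured lengths match (tube 220, bars about 234, grip 99), and the kiln yaw is about 6°. That gives notch_2 ≈ (452,206), notch_3 ≈ (459,132) and grip ≈ (608,222). I'll move above tube A (602,-272).

```bash
python3 -m handwheel '[{"x":0.04,"y":-0.09,"z":0.07,"az":-0.033},{"x":0.08,"y":-0.18,"z":0.07,"az":-0.033},{"x":0.08,"y":-0.18,"z":0.07,"az":-0.033},{"x":0.08,"y":-0.18,"z":0.07,"az":-0.033},{"x":0.08,"y":-0.18,"z":0.07,"az":-0.033},{"x":0.08,"y":-0.18,"z":0.07,"az":-0.033},{"x":0.08,"y":-0.18,"z":0.07,"az":-0.033},{"x":0.08,"y":-0.18,"z":0.05,"az":-0.033}]' 1
python3 -m handwheel '[{"x":0.08,"y":-0.18,"az":-0.033},{"x":0.08,"y":-0.18,"az":-0.033},{"x":0.08,"y":-0.18,"az":-0.033},{"x":0.08,"y":-0.18,"az":-0.033},{"x":0.08,"y":-0.18,"az":-0.033},{"x":0.08,"y":-0.18,"az":-0.033},{"x":0.08,"y":-0.18,"az":-0.033},{"x":0.08,"y":-0.18,"az":-0.033}]'
python3 -m handwheel '[{"x":0.08,"y":-0.18,"az":-0.033},{"x":0.08,"y":-0.18,"az":-0.033},{"x":0.08,"y":-0.18,"az":-0.033},{"x":0.08,"y":-0.18,"az":-0.033},{"x":0.08,"y":-0.18,"az":-0.033},{"x":0.08,"y":-0.18,"az":-0.033},{"x":0.04,"y":-0.18,"az":-0.033},{"y":-0.1,"az":-0.033}]'
```

```text
invalid input at $[0]: expected keys x, y, z, ax, ay, az
invalid input at $[0]: expected keys x, y, z, ax, ay, az
invalid input at $[0]: expected keys x, y, z, ax, ay, az
```

```bash
python3 -m handwheel '[{"x":0.04,"y":-0.09,"z":0.07,"ax":0,"ay":0,"az":-0.033},{"x":0.08,"y":-0.18,"z":0.07,"ax":0,"ay":0,"az":-0.033},{"x":0.08,"y":-0.18,"z":0.07,"ax":0,"ay":0,"az":-0.033},{"x":0.08,"y":-0.18,"z":0.07,"ax":0,"ay":0,"az":-0.033},{"x":0.08,"y":-0.18,"z":0.07,"ax":0,"ay":0,"az":-0.033},{"x":0.08,"y":-0.18,"z":0.07,"ax":0,"ay":0,"az":-0.033},{"x":0.08,"y":-0.18,"z":0.07,"ax":0,"ay":0,"az":-0.033},{"x":0.08,"y":-0.18,"z":0.05,"ax":0,"ay":0,"az":-0.033}]' 1
python3 -m handwheel '[{"x":0.08,"y":-0.18,"z":0,"ax":0,"ay":0,"az":-0.033},{"x":0.08,"y":-0.18,"z":0,"ax":0,"ay":0,"az":-0.033},{"x":0.08,"y":-0.18,"z":0,"ax":0,"ay":0,"az":-0.033},{"x":0.08,"y":-0.18,"z":0,"ax":0,"ay":0,"az":-0.033},{"x":0.08,"y":-0.18,"z":0,"ax":0,"ay":0,"az":-0.033},{"x":0.08,"y":-0.18,"z":0,"ax":0,"ay":0,"az":-0.033},{"x":0.08,"y":-0.18,"z":0,"ax":0,"ay":0,"az":-0.033},{"x":0.08,"y":-0.18,"z":0,"ax":0,"ay":0,"az":-0.033}]'
python3 -m handwheel '[{"x":0.08,"y":-0.18,"z":0,"ax":0,"ay":0,"az":-0.033},{"x":0.08,"y":-0.18,"z":0,"ax":0,"ay":0,"az":-0.033},{"x":0.08,"y":-0.18,"z":0,"ax":0,"ay":0,"az":-0.033},{"x":0.08,"y":-0.18,"z":0,"ax":0,"ay":0,"az":-0.033},{"x":0.08,"y":-0.18,"z":0,"ax":0,"ay":0,"az":-0.033},{"x":0.08,"y":-0.18,"z":0,"ax":0,"ay":0,"az":-0.033},{"x":0.04,"y":-0.18,"z":0,"ax":0,"ay":0,"az":-0.033},{"x":0,"y":-0.1,"z":0,"ax":0,"ay":0,"az":-0.033}]'
```

```text
clock: 0.9
position: [346.2, 311.2, 300.4]
ee_rot: [0.924, -0.383, 0.0, -0.0]
contact_force: [1.8, 0.3, -0.4]
gripper_width: 85.3
grasp_force: 0.0
clock: 1.7
position: [473.9, 23.1, 299.5]
ee_rot: [0.825, -0.565, -0.0, 0.0]
contact_force: [1.0, 0.6, 0.7]
gripper_width: 85.3
grasp_force: 0.0
clock: 2.5
position: [578.1, -249.6, 297.8]
ee_rot: [-0.69, 0.724, 0.001, -0.001]
contact_force: [-0.5, -0.4, -0.0]
gripper_width: 85.2
grasp_force: 0.0
```

```bash
python3 -m handwheel '[{"x":0.03,"y":-0.03,"z":-0.08,"ax":0,"ay":0,"az":0},{"x":0.03,"y":-0.03,"z":-0.12,"ax":0,"ay":0,"az":0},{"x":0.03,"y":-0.03,"z":-0.12,"ax":0,"ay":0,"az":0},{"x":0.02,"y":-0.01,"z":-0.12,"ax":0,"ay":0,"az":0},{"x":0,"y":0,"z":-0.06,"ax":0,"ay":0,"az":0},{"x":0,"y":0,"z":0,"ax":0,"ay":0,"az":0},{"x":0,"y":0,"z":0,"ax":0,"ay":0,"az":0},{"x":0,"y":0,"z":0,"ax":0,"ay":0,"az":0}]'
python3 - <<'E'
from h import *
p=snap('wrist','w1.png')
A=np.array([602.1,-272.1,23]);d=np.array([.0408,.9992,0])*110
B=np.array([508.8,-284.2,23]);e=np.array([.1537,.9881,0])*110
print(proj(p,[A-d,A+d,B-e,B+e])); s=arm.read_state(); print(s['position'],s['joints'],p['position'])
E
```

```text
clock: 3.3
position: [600.6, -267.2, 201.5]
ee_rot: [-0.692, 0.722, -0.001, 0.001]
contact_force: [-0.6, 0.3, -0.9]
gripper_width: 85.3
grasp_force: 0.0
[[315.77472886  97.91748331]
 [316.12786136 309.93595584]
 [429.10429883  79.91773404]
 [388.56346739 296.3806992 ]]
[ 600.56365478 -267.23720365  201.50852989] [-1.72944754e-01  4.32594461e-01  1.07545195e-01  3.23518803e-04
 -1.24266025e+00  1.30330289e-01] [ 597.42437143 -341.35036961  383.11505185]
```

View pics/w1.png

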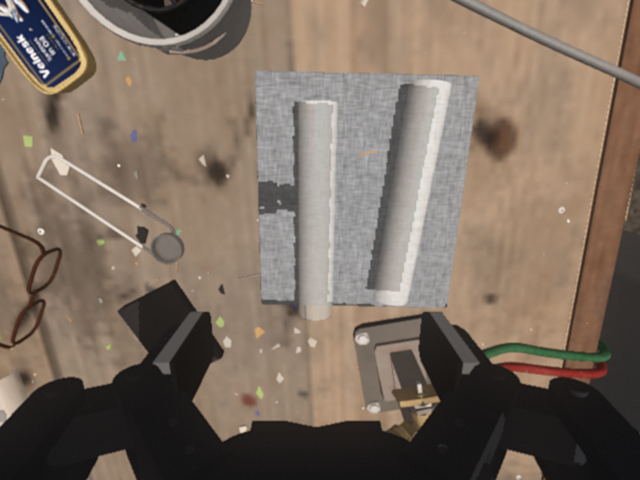

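Wrist view: tube A runs from (316,101) to (315,318) and tube B from (425,83) to (390,298), both within about 5 mm of my predictions. Tube A's centre is ≈ (602,-268). Descending.

```bash
python3 -m handwheel '[{"x":0.005,"y":-0.005,"z":-0.1,"ax":0,"ay":0,"az":0},{"x":0,"y":0,"z":-0.2,"ax":0,"ay":0,"az":0},{"x":0,"y":0,"z":-0.2,"ax":0,"ay":0,"az":0},{"x":0,"y":0,"z":-0.2,"ax":0,"ay":0,"az":0},{"x":0,"y":0,"z":-0.15,"ax":0,"ay":0,"az":0},{"x":0,"y":0,"z":-0.1,"ax":0,"ay":0,"az":0},{"x":0,"y":0,"z":-0.03,"ax":0,"ay":0,"az":0},{"x":0,"y":0,"z":0,"ax":0,"ay":0,"az":0}]' -
python3 -m handwheel '[{"x":0,"y":0,"z":0,"ax":0,"ay":0,"az":0},{"x":0,"y":0,"z":0,"ax":0,"ay":0,"az":0},{"x":0,"y":0,"z":0,"ax":0,"ay":0,"az":0},{"x":0,"y":0,"z":0,"ax":0,"ay":0,"az":0},{"x":0,"y":0,"z":0,"ax":0,"ay":0,"az":0},{"x":0,"y":0,"z":0,"ax":0,"ay":0,"az":0},{"x":0,"y":0,"z":0,"ax":0,"ay":0,"az":0},{"x":0,"y":0,"z":0,"ax":0,"ay":0,"az":0}]' 0.4
```

```text
clock: 4.15
position: [601.1, -268.3, 3.8]
ee_rot: [-0.692, 0.722, -0.0, -0.0]
contact_force: [0.3, -0.5, 0.6]
gripper_width: 85.3
grasp_force: 0.0
clock: 4.95
position: [600.8, -268.3, 3.6]
ee_rot: [-0.692, 0.722, 0.0, -0.0]
contact_force: [-0.4, 0.9, -0.4]
gripper_width: 60.0
grasp_force: 0.0
```

```bash
python3 -m handwheel '[{"x":0,"y":0,"z":0,"ax":0,"ay":0,"az":0},{"x":0,"y":0,"z":0,"ax":0,"ay":0,"az":0},{"x":0,"y":0,"z":0,"ax":0,"ay":0,"az":0},{"x":0,"y":0,"z":0,"ax":0,"ay":0,"az":0},{"x":0,"y":0,"z":0,"ax":0,"ay":0,"az":0},{"x":0,"y":0,"z":0,"ax":0,"ay":0,"az":0},{"x":0,"y":0,"z":0,"ax":0,"ay":0,"az":0},{"x":0,"y":0,"z":0,"ax":0,"ay":0,"az":0}]' -1
python3 -m handwheel '[{"x":0,"y":0,"z":0.02,"ax":0,"ay":0,"az":0},{"x":0,"y":0,"z":0.04,"ax":0,"ay":0,"az":0},{"x":0,"y":0,"z":0.06,"ax":0,"ay":0,"az":0},{"x":0,"y":0,"z":0.06,"ax":0,"ay":0,"az":0},{"x":0,"y":0,"z":0.04,"ax":0,"ay":0,"az":0},{"x":0,"y":0,"z":0.03,"ax":0,"ay":0,"az":0},{"x":0,"y":0,"z":0,"ax":0,"ay":0,"az":0},{"x":0,"y":0,"z":0,"ax":0,"ay":0,"az":0}]' -
```

```text
clock: 5.75
position: [600.9, -268.3, 3.7]
ee_rot: [-0.692, 0.722, -0.0, 0.0]
contact_force: [0.0, -0.1, -0.3]
gripper_width: -0.0
grasp_force: 0.0
clock: 6.55
position: [600.7, -268.1, 53.6]
ee_rot: [-0.692, 0.722, 0.0, 0.0]
contact_force: [0.0, -0.4, -0.2]
gripper_width: -0.2
grasp_force: 0.0
```

The fingers closed on nothing, so I'll look.

```bash
python3 - <<'E'
from h import *
p=snap('wrist','w2.png'); q=snap('top','t2.png')
a=cv2.imread('pics/w2.png'); b=cv2.imread('pics/top1.png')[190:330,340:520]; b2=cv2.imread('pics/t2.png')[190:330,340:520]
f=lambda i:cv2.resize(i,(320,249),interpolation=cv2.INTER_CUBIC)
o=np.zeros((598,800,3),np.uint8);o[:348,:464]=cv2.resize(a,(464,348)); o[349:598,:320]=f(b);o[349:598,321:641]=f(b2)
cv2.imwrite('pics/c2.png',o)
E
```

```text
(no output)
```

View pics/c2.png

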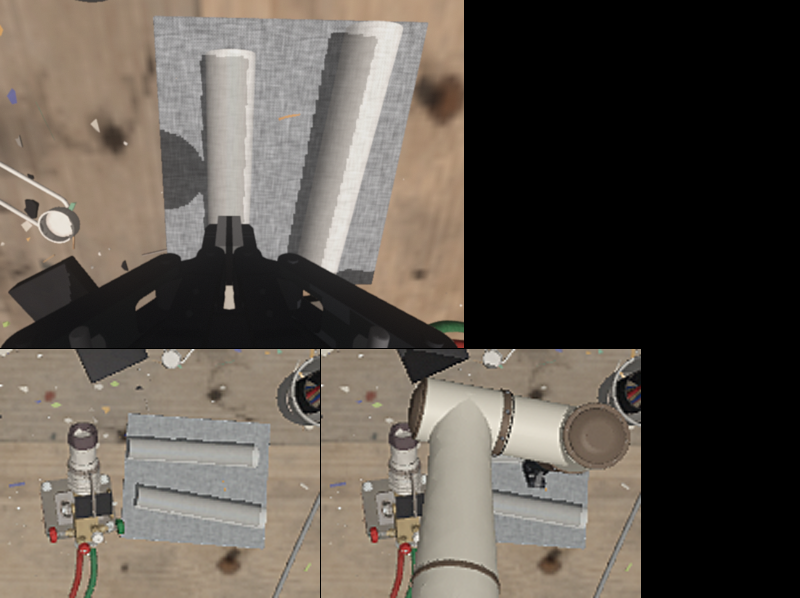

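```bash
python3 - <<'E'
from h import *
np.set_printoptions(precision=1,suppress=True)
p=arm.camera_params('wrist'); k=640/464
for z in(4,):
    P,Q=pt(p,154*k,17*k,4),pt(p,427*k,24*k,4);print(P,Q,np.linalg.norm(P-Q))
print('A far end',pt(p,229*k,50*k,38)); print('A sides at v=150', pt(p,205*k,150*k,23),pt(p,253*k,150*k,23))
s=arm.read_state(); print(s['position'],p['position'],'tip px/k',proj(p,[s['position']])/k, s['gripper_width'],s['joints'])
Rm=R.from_quat(s['ee_rot']); print('cam in tool',Rm.inv().apply(np.array(p['position'])-s['position']))
A=np.array([602.,-268,42]);d=np.array([.0408,.9992,0])*110
print(proj(p,[A-d,A+d])/k)
E
```

```text
[ 654.3 -410.1    4. ] [ 438.8 -395.7    4. ] 215.9512486673217
A far end [ 596.5 -377.9   38. ]
A sides at v=150 [ 619.6 -306.2   23. ] [ 579.7 -304.5   23. ]
[ 600.4 -268.1   53.1] [ 597.9 -342.5  234.6] tip px/k [[230.2 205.4]] 0.04523145024667058 [-0.2  0.6 -0.1 -0.  -0.9  0.1]
cam in tool [  74.4   -0.5 -181.6]
[[227.5  48.8]
 [228.5 311. ]]
```

```bash
python3 - <<'E'
from h import *
np.set_printoptions(precision=1,suppress=True)
p=arm.camera_params('wrist'); s=arm.read_state(); Rm=R.from_quat(s['ee_rot'])
for dz in(0,-5,-10,-15,-20,-30,-40): print(dz, proj(p,[np.array(s['position'])+Rm.apply([0,0,dz])]))
im=cv2.imread('pics/w2.png')[240:400,236:396]
cv2.imwrite('pics/c3.png',cv2.resize(im,(600,600),interpolation=cv2.INTER_CUBIC))
print(R.from_quat(p['orientation']).as_matrix())
E
```

```text
0 [[317.5 283.3]]
-5 [[317.5 286.8]]
-10 [[317.5 290.5]]
-15 [[317.6 294.4]]
-20 [[317.6 298.5]]
-30 [[317.6 307.5]]
-40 [[317.7 317.5]]
[[-1.   0.   0. ]
 [ 0.   1.   0.3]
 [-0.   0.3 -1. ]]
```

View pics/c3.png

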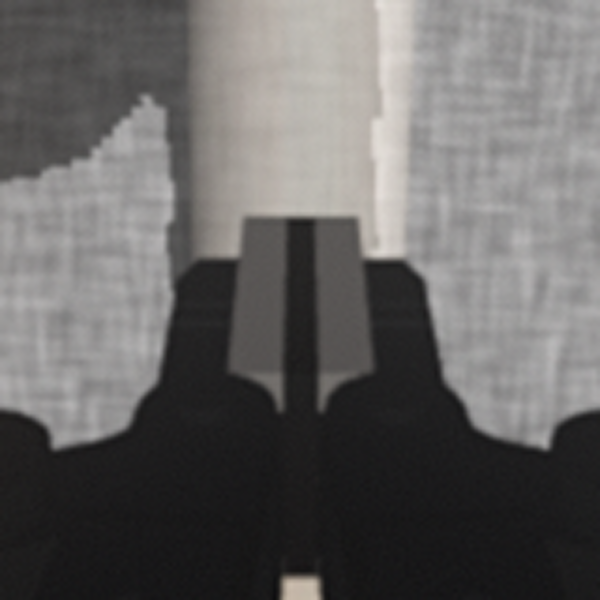

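```bash
python3 - <<'E'
from h import *
np.set_printoptions(precision=1,suppress=True)
p=arm.camera_params('wrist'); s=arm.read_state(); Rm=R.from_quat(s['ee_rot'])
for dz in(0,-20,-30,-40,-50): print(dz, proj(p,np.array(s['position'])+Rm.apply([[11,0,dz],[11,10,dz],[-11,0,dz]])).ravel())
p0=np.array([225.676,582.193,190.71]); 
print(s['gripper_width'],s['position'],s['joints'],p['K'])
E
```

```text
0 [317.5 264.5 335.9 264.5 317.5 301.4]
-20 [317.6 277.9 338.  277.9 317.6 318.4]
-30 [317.7 285.8 339.3 285.9 317.6 328.3]
-40 [317.7 294.7 340.7 294.8 317.7 339.4]
-50 [317.8 304.8 342.3 304.8 317.7 351.9]
0.04523145024667058 [ 600.4 -268.1   53.1] [-0.2  0.6 -0.1 -0.  -0.9  0.1] [[353.3   0.  315.8]
 [  0.  353.3 250.1]
 [  0.    0.    1. ]]
```

The shut fingertips show at v≈297, which is about 40 mm nearer the flange than the reported TCP. That explains the empty grip, since the fingers passed over the tube's top (z 42). I'll go lower in guarded steps.

```bash
python3 -m handwheel '[{"x":0,"y":0,"z":0,"ax":0,"ay":0,"az":0},{"x":0,"y":0,"z":0,"ax":0,"ay":0,"az":0},{"x":0,"y":0,"z":0,"ax":0,"ay":0,"az":0},{"x":0,"y":0,"z":0,"ax":0,"ay":0,"az":0},{"x":0.005,"y":0,"z":-0.1,"ax":0,"ay":0,"az":0},{"x":0,"y":0,"z":-0.12,"ax":0,"ay":0,"az":0},{"x":0,"y":0,"z":-0.06,"ax":0,"ay":0,"az":0},{"x":0,"y":0,"z":0,"ax":0,"ay":0,"az":0}]' 1
python3 -m handwheel '[{"x":0,"y":0,"z":-0.03,"ax":0,"ay":0,"az":0},{"x":0,"y":0,"z":-0.03,"ax":0,"ay":0,"az":0},{"x":0,"y":0,"z":-0.02,"ax":0,"ay":0,"az":0},{"x":0,"y":0,"z":-0.02,"ax":0,"ay":0,"az":0},{"x":0,"y":0,"z":0,"ax":0,"ay":0,"az":0},{"x":0,"y":0,"z":0,"ax":0,"ay":0,"az":0},{"x":0,"y":0,"z":0,"ax":0,"ay":0,"az":0},{"x":0,"y":0,"z":0,"ax":0,"ay":0,"az":0}]' -
python3 - <<'E'
from h import *
p=snap('wrist','w3.png')
E
```

```text
clock: 7.45
position: [600.2, -267.9, -4.5]
ee_rot: [-0.692, 0.722, 0.002, -0.001]
contact_force: [-0.0, -0.4, 0.2]
gripper_width: 85.4
grasp_force: 0.0
clock: 8.25
position: [602.1, -268.3, -22.0]
ee_rot: [-0.692, 0.722, -0.0, 0.0]
contact_force: [-0.4, 0.5, -0.1]
gripper_width: 85.4
grasp_force: 0.0
```

View pics/w3.png

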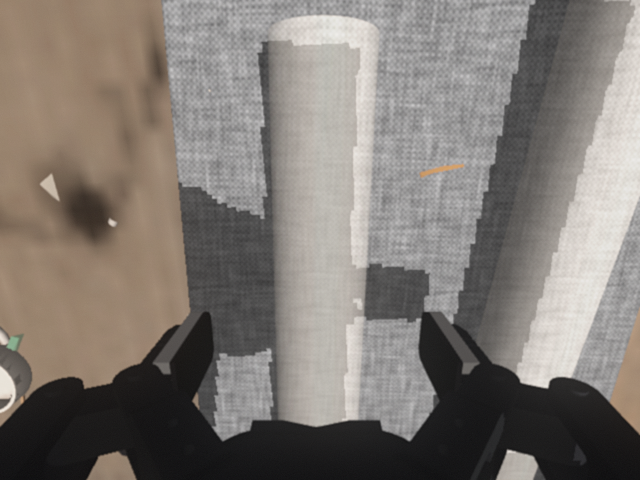

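The tube lies centred between the open fingers (columns 270–368, finger middle ≈ 316) and there is no contact at reported z = -22. That confirms the offset. Lower 13 mm and close.

```bash
python3 -m handwheel '[{"x":0,"y":0,"z":-0.02,"ax":0,"ay":0,"az":0},{"x":0,"y":0,"z":-0.02,"ax":0,"ay":0,"az":0},{"x":0,"y":0,"z":-0.02,"ax":0,"ay":0,"az":0},{"x":0,"y":0,"z":-0.01,"ax":0,"ay":0,"az":0},{"x":0,"y":0,"z":0,"ax":0,"ay":0,"az":0},{"x":0,"y":0,"z":0,"ax":0,"ay":0,"az":0},{"x":0,"y":0,"z":0,"ax":0,"ay":0,"az":0},{"x":0,"y":0,"z":0,"ax":0,"ay":0,"az":0}]' -
python3 -m handwheel '[{"x":0,"y":0,"z":0,"ax":0,"ay":0,"az":0},{"x":0,"y":0,"z":0,"ax":0,"ay":0,"az":0},{"x":0,"y":0,"z":0,"ax":0,"ay":0,"az":0},{"x":0,"y":0,"z":0,"ax":0,"ay":0,"az":0},{"x":0,"y":0,"z":0,"ax":0,"ay":0,"az":0},{"x":0,"y":0,"z":0,"ax":0,"ay":0,"az":0},{"x":0,"y":0,"z":0,"ax":0,"ay":0,"az":0},{"x":0,"y":0,"z":0,"ax":0,"ay":0,"az":0}]' -1
```

```text
clock: 9.1
position: [602.0, -268.3, -36.1]
ee_rot: [-0.692, 0.722, -0.0, 0.0]
contact_force: [0.7, -0.1, 0.8]
gripper_width: 85.2
grasp_force: 0.0
clock: 9.9
position: [602.1, -268.3, -36.1]
ee_rot: [-0.692, 0.722, -0.0, 0.0]
contact_force: [0.1, 0.4, 2.5]
gripper_width: 37.5
grasp_force: 61.1
```

Gripped at 37.5 mm with 61 N. The tube centre is at reported z + 59. Lift and carry to above notch_2.

```bash
python3 -m handwheel '[{"x":0,"y":0,"z":0.04,"ax":0,"ay":0,"az":0},{"x":0,"y":0,"z":0.1,"ax":0,"ay":0,"az":0},{"x":0,"y":0,"z":0.2,"ax":0,"ay":0,"az":0},{"x":0,"y":0,"z":0.22,"ax":0,"ay":0,"az":0},{"x":0,"y":0,"z":0.22,"ax":0,"ay":0,"az":0},{"x":0,"y":0,"z":0.22,"ax":0,"ay":0,"az":0},{"x":0,"y":0,"z":0.2,"ax":0,"ay":0,"az":0},{"x":0,"y":0,"z":0.13,"ax":0,"ay":0,"az":0}]' -
python3 -m handwheel '[{"x":-0.02,"y":0.05,"z":0,"ax":0,"ay":0,"az":0.03},{"x":-0.04,"y":0.1,"z":0,"ax":0,"ay":0,"az":0.06},{"x":-0.05,"y":0.15,"z":0,"ax":0,"ay":0,"az":0.07},{"x":-0.05,"y":0.18,"z":0,"ax":0,"ay":0,"az":0.07},{"x":-0.05,"y":0.18,"z":0,"ax":0,"ay":0,"az":0.07},{"x":-0.05,"y":0.18,"z":0,"ax":0,"ay":0,"az":0.07},{"x":-0.05,"y":0.18,"z":0,"ax":0,"ay":0,"az":0.07},{"x":-0.05,"y":0.18,"z":0,"ax":0,"ay":0,"az":0.07}]' -
python3 -m handwheel '[{"x":-0.05,"y":0.18,"z":0,"ax":0,"ay":0,"az":0.08},{"x":-0.05,"y":0.18,"z":0,"ax":0,"ay":0,"az":0.08},{"x":-0.05,"y":0.18,"z":0,"ax":0,"ay":0,"az":0.08},{"x":-0.05,"y":0.18,"z":0,"ax":0,"ay":0,"az":0.08},{"x":-0.05,"y":0.18,"z":0,"ax":0,"ay":0,"az":0.08},{"x":-0.05,"y":0.15,"z":0,"ax":0,"ay":0,"az":0.08},{"x":-0.05,"y":0.08,"z":0,"ax":0,"ay":0,"az":0.06},{"x":-0.03,"y":0.04,"z":0,"ax":0,"ay":0,"az":0.03}]' -
python3 -m handwheel '[{"x":0,"y":0.02,"z":0,"ax":0,"ay":0,"az":0.01},{"x":0,"y":0,"z":0,"ax":0,"ay":0,"az":0},{"x":0,"y":0,"z":0,"ax":0,"ay":0,"az":0},{"x":0,"y":0,"z":0,"ax":0,"ay":0,"az":0},{"x":0,"y":0,"z":0,"ax":0,"ay":0,"az":0},{"x":0,"y":0,"z":0,"ax":0,"ay":0,"az":0},{"x":0,"y":0,"z":0,"ax":0,"ay":0,"az":0},{"x":0,"y":0,"z":0,"ax":0,"ay":0,"az":0}]' -
```

```text
clock: 10.7
position: [602.3, -268.6, 233.9]
ee_rot: [-0.692, 0.722, -0.002, 0.001]
contact_force: [0.7, 0.1, -1.2]
gripper_width: 37.2
grasp_force: 60.9
clock: 11.5
position: [528.6, -27.1, 229.7]
ee_rot: [0.919, -0.393, -0.0, 0.0]
contact_force: [0.5, -0.1, -0.5]
gripper_width: 37.4
grasp_force: 60.9
clock: 12.3
position: [452.8, 206.7, 229.6]
ee_rot: [0.999, 0.043, -0.0, 0.0]
contact_force: [-0.1, -0.3, -0.9]
gripper_width: 37.4
grasp_force: 60.9
clock: 13.1
position: [453.9, 209.6, 229.7]
ee_rot: [0.999, 0.049, -0.0, 0.0]
contact_force: [-0.2, 0.5, -0.7]
gripper_width: 37.6
grasp_force: 60.9
```

```bash
python3 -m handwheel '[{"x":-0.01,"y":-0.02,"z":-0.05,"ax":0,"ay":0,"az":0.004},{"x":0,"y":0,"z":-0.15,"ax":0,"ay":0,"az":0},{"x":0,"y":0,"z":-0.2,"ax":0,"ay":0,"az":0},{"x":0,"y":0,"z":-0.2,"ax":0,"ay":0,"az":0},{"x":0,"y":0,"z":-0.1,"ax":0,"ay":0,"az":0},{"x":0,"y":0,"z":-0.05,"ax":0,"ay":0,"az":0},{"x":0,"y":0,"z":0,"ax":0,"ay":0,"az":0},{"x":0,"y":0,"z":0,"ax":0,"ay":0,"az":0}]' -
python3 - <<'E'
from h import *
p=snap('wrist','w4.png'); im=cv2.imread('pics/w4.png')
c,s_=np.cos(np.radians(6)),np.sin(np.radians(6)); n2=np.array([451.7,205.8,0]);ex=np.array([c,s_,0]);ey=np.array([-s_,c,0])
for i in(1,0,-1):
    for xx in(-69,-41,41,69):
        for w in(-23,23):
            u=proj(p,[n2+ey*(74*i+w)+ex*xx+[0,0,76]])[0]
            if abs(u).max()<2000: cv2.circle(im,tuple(int(round(v)) for v in u),3,(0,0,255),1)
cv2.imwrite('pics/w4o.png',im)
E
```

```text
clock: 13.9
position: [452.6, 206.3, 80.6]
ee_rot: [0.999, 0.053, 0.001, -0.0]
contact_force: [0.4, -0.6, -0.5]
gripper_width: 37.6
grasp_force: 60.9
```

View pics/w4o.png

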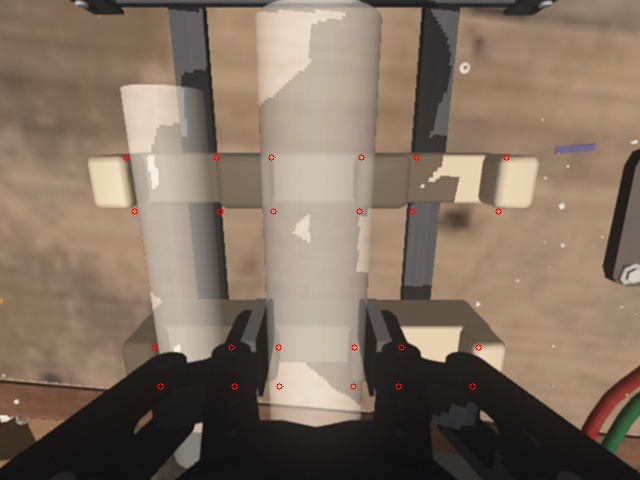

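Overlaid notch edges agree with the bars to about 2 mm, and the held tube lines up with the middle notch (column ≈ 317). Lower to the notch.

```bash
python3 -m handwheel '[{"x":0,"y":0,"z":-0.05,"ax":0,"ay":0,"az":0},{"x":0,"y":0,"z":-0.08,"ax":0,"ay":0,"az":0},{"x":0,"y":0,"z":-0.08,"ax":0,"ay":0,"az":0},{"x":0,"y":0,"z":-0.05,"ax":0,"ay":0,"az":0},{"x":0,"y":0,"z":-0.03,"ax":0,"ay":0,"az":0},{"x":0,"y":0,"z":-0.02,"ax":0,"ay":0,"az":0},{"x":0,"y":0,"z":0,"ax":0,"ay":0,"az":0},{"x":0,"y":0,"z":0,"ax":0,"ay":0,"az":0}]' -
python3 -m handwheel '[{"x":0,"y":0,"z":-0.005,"ax":0,"ay":0,"az":0},{"x":0,"y":0,"z":-0.005,"ax":0,"ay":0,"az":0},{"x":0,"y":0,"z":-0.005,"ax":0,"ay":0,"az":0},{"x":0,"y":0,"z":-0.005,"ax":0,"ay":0,"az":0},{"x":0,"y":0,"z":0,"ax":0,"ay":0,"az":0},{"x":0,"y":0,"z":0,"ax":0,"ay":0,"az":0},{"x":0,"y":0,"z":0,"ax":0,"ay":0,"az":0},{"x":0,"y":0,"z":0,"ax":0,"ay":0,"az":0}]' -
```

```text
clock: 14.75
position: [452.2, 206.0, 18.1]
ee_rot: [0.999, 0.052, 0.0, -0.0]
contact_force: [-0.5, -0.2, -1.0]
gripper_width: 37.4
grasp_force: 60.9
clock: 15.55
position: [452.0, 205.8, 13.9]
ee_rot: [0.999, 0.052, 0.0, -0.0]
contact_force: [-0.4, -0.1, 2.4]
gripper_width: 37.5
grasp_force: 61.1
```

Just touching down at the right height. Release to 55 mm and lift.

```bash
python3 -m handwheel '[{"x":0,"y":0,"z":0,"ax":0,"ay":0,"az":0},{"x":0,"y":0,"z":0,"ax":0,"ay":0,"az":0},{"x":0,"y":0,"z":0,"ax":0,"ay":0,"az":0},{"x":0,"y":0,"z":0,"ax":0,"ay":0,"az":0},{"x":0,"y":0,"z":0,"ax":0,"ay":0,"az":0},{"x":0,"y":0,"z":0,"ax":0,"ay":0,"az":0},{"x":0,"y":0,"z":0,"ax":0,"ay":0,"az":0},{"x":0,"y":0,"z":0,"ax":0,"ay":0,"az":0}]' 0.3
python3 -m handwheel '[{"x":0,"y":0,"z":0.04,"ax":0,"ay":0,"az":0},{"x":0,"y":0,"z":0.1,"ax":0,"ay":0,"az":0},{"x":0,"y":0,"z":0.2,"ax":0,"ay":0,"az":0},{"x":0,"y":0,"z":0.2,"ax":0,"ay":0,"az":0},{"x":0,"y":0,"z":0.2,"ax":0,"ay":0,"az":0},{"x":0,"y":0,"z":0.2,"ax":0,"ay":0,"az":0},{"x":0,"y":0,"z":0.1,"ax":0,"ay":0,"az":0},{"x":0,"y":0,"z":0.04,"ax":0,"ay":0,"az":0}]' -
```

```text
clock: 16.35
position: [451.9, 205.7, 13.7]
ee_rot: [0.999, 0.052, -0.0, 0.0]
contact_force: [-0.3, 0.3, -0.6]
gripper_width: 55.3
grasp_force: 0.0
clock: 17.15
position: [452.8, 206.4, 233.1]
ee_rot: [0.999, 0.052, 0.002, -0.002]
contact_force: [-0.2, 0.1, 0.2]
gripper_width: 55.5
grasp_force: 0.0
```

```bash
python3 -m handwheel '[{"x":0.01,"y":-0.06,"z":0,"ax":0,"ay":0,"az":-0.04},{"x":0.02,"y":-0.12,"z":0,"ax":0,"ay":0,"az":-0.07},{"x":0.02,"y":-0.18,"z":0,"ax":0,"ay":0,"az":-0.08},{"x":0.02,"y":-0.18,"z":0,"ax":0,"ay":0,"az":-0.08},{"x":0.02,"y":-0.18,"z":0,"ax":0,"ay":0,"az":-0.08},{"x":0.02,"y":-0.18,"z":0,"ax":0,"ay":0,"az":-0.08},{"x":0.02,"y":-0.18,"z":0,"ax":0,"ay":0,"az":-0.08},{"x":0.02,"y":-0.18,"z":0,"ax":0,"ay":0,"az":-0.08}]' 1
python3 -m handwheel '[{"x":0.02,"y":-0.18,"z":0,"ax":0,"ay":0,"az":-0.08},{"x":0.02,"y":-0.18,"z":0,"ax":0,"ay":0,"az":-0.08},{"x":0.02,"y":-0.18,"z":0,"ax":0,"ay":0,"az":-0.08},{"x":0.02,"y":-0.18,"z":0,"ax":0,"ay":0,"az":-0.08},{"x":0.02,"y":-0.18,"z":0,"ax":0,"ay":0,"az":-0.08},{"x":0.02,"y":-0.18,"z":0,"ax":0,"ay":0,"az":-0.08},{"x":0.013,"y":-0.12,"z":0,"ax":0,"ay":0,"az":-0.06},{"x":0,"y":-0.06,"z":0,"ax":0,"ay":0,"az":-0.03}]' -
python3 -m handwheel '[{"x":0,"y":0,"z":-0.05,"ax":0,"ay":0,"az":0},{"x":0,"y":0,"z":-0.15,"ax":0,"ay":0,"az":0},{"x":0,"y":0,"z":-0.2,"ax":0,"ay":0,"az":0},{"x":0,"y":0,"z":-0.2,"ax":0,"ay":0,"az":0},{"x":0,"y":0,"z":-0.1,"ax":0,"ay":0,"az":0},{"x":0,"y":0,"z":-0.05,"ax":0,"ay":0,"az":0},{"x":0,"y":0,"z":0,"ax":0,"ay":0,"az":0},{"x":0,"y":0,"z":0,"ax":0,"ay":0,"az":0}]' -
python3 - <<'E'
from h import *
s=arm.read_state(); x=R.from_quat(s['ee_rot']).as_matrix()[:,0]; print(s['position'],np.degrees(np.arctan2(x[1],x[0])),s['joints'])
p=snap('wrist','w5.png'); im=cv2.imread('pics/w5.png')
for B,t in(((509,-282,23),81.7),):
    d=np.array([np.cos(np.radians(t)),np.sin(np.radians(t)),0])*110; n=np.array([-d[1],d[0],0])/110*19
    for q in(d,-d):
        for m in(n,-n):
            u=proj(p,[np.array(B)+q+m])[0]; print(u); cv2.circle(im,tuple(int(round(v)) for v in u),4,(0,0,255),1)
cv2.imwrite('pics/w5o.png',im)
E
```

```text
clock: 17.95
position: [481.0, -47.7, 228.7]
ee_rot: [0.916, -0.402, -0.001, 0.0]
contact_force: [0.8, 0.2, -0.0]
gripper_width: 85.3
grasp_force: 0.0
clock: 18.75
position: [507.7, -299.8, 227.9]
ee_rot: [-0.652, 0.759, 0.001, -0.001]
contact_force: [-0.3, -0.1, -0.3]
gripper_width: 85.2
grasp_force: 0.0
clock: 19.55
position: [509.3, -298.0, 80.8]
ee_rot: [-0.654, 0.757, -0.001, 0.0]
contact_force: [-1.0, -1.1, 0.1]
gripper_width: 85.1
grasp_force: 0.0
[ 509.32117116 -298.00787051   80.79010522] -98.31849504379616 [-2.54960556e-01  4.25179688e-01 -2.30501716e-01  4.48632835e-04
 -9.13254417e-01  1.09502070e-01]
[343.95759795 400.02504746]
[297.20019452 399.91105127]
[351.8171808  109.67072324]
[291.6640163 109.7341973]
```

View pics/w5o.png

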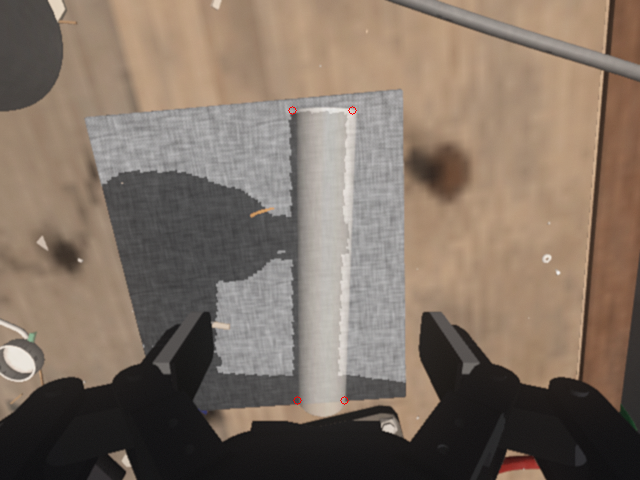

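The marks predicted for tube B at (509,-282) match the picture (ends at v≈108 and 400–415, columns 297–350). Shift +y by 17 mm, descend and grip.

```bash
python3 -m handwheel '[{"x":0,"y":0.045,"z":-0.05,"ax":0,"ay":0,"az":0},{"x":0,"y":0.04,"z":-0.1,"ax":0,"ay":0,"az":0},{"x":0,"y":0,"z":-0.15,"ax":0,"ay":0,"az":0},{"x":0,"y":0,"z":-0.12,"ax":0,"ay":0,"az":0},{"x":0,"y":0,"z":-0.08,"ax":0,"ay":0,"az":0},{"x":0,"y":0,"z":-0.05,"ax":0,"ay":0,"az":0},{"x":0,"y":0,"z":-0.03,"ax":0,"ay":0,"az":0},{"x":0,"y":0,"z":0,"ax":0,"ay":0,"az":0}]' -
python3 -m handwheel '[{"x":0,"y":0,"z":0,"ax":0,"ay":0,"az":0},{"x":0,"y":0,"z":0,"ax":0,"ay":0,"az":0},{"x":0,"y":0,"z":0,"ax":0,"ay":0,"az":0},{"x":0,"y":0,"z":0,"ax":0,"ay":0,"az":0},{"x":0,"y":0,"z":0,"ax":0,"ay":0,"az":0},{"x":0,"y":0,"z":0,"ax":0,"ay":0,"az":0},{"x":0,"y":0,"z":0,"ax":0,"ay":0,"az":0},{"x":0,"y":0,"z":0,"ax":0,"ay":0,"az":0}]' -1
```

```text
clock: 20.4
position: [508.4, -281.1, -36.5]
ee_rot: [-0.653, 0.757, 0.0, -0.0]
contact_force: [-0.3, -1.0, 0.6]
gripper_width: 85.2
grasp_force: 0.0
clock: 21.2
position: [509.1, -281.5, -35.5]
ee_rot: [-0.653, 0.757, -0.001, 0.0]
contact_force: [-1.2, 0.5, 6.1]
gripper_width: 37.6
grasp_force: 61.4
```

```bash
python3 -m handwheel '[{"x":0,"y":0,"z":0.04,"ax":0,"ay":0,"az":0},{"x":0,"y":0,"z":0.1,"ax":0,"ay":0,"az":0},{"x":0,"y":0,"z":0.2,"ax":0,"ay":0,"az":0},{"x":0,"y":0,"z":0.22,"ax":0,"ay":0,"az":0},{"x":0,"y":0,"z":0.22,"ax":0,"ay":0,"az":0},{"x":0,"y":0,"z":0.22,"ax":0,"ay":0,"az":0},{"x":0,"y":0,"z":0.2,"ax":0,"ay":0,"az":0},{"x":0,"y":0,"z":0.13,"ax":0,"ay":0,"az":0}]' -
python3 -m handwheel '[{"x":0,"y":0.05,"z":0,"ax":0,"ay":0,"az":0.04},{"x":-0.01,"y":0.1,"z":0,"ax":0,"ay":0,"az":0.07},{"x":-0.01,"y":0.15,"z":0,"ax":0,"ay":0,"az":0.08},{"x":-0.02,"y":0.15,"z":0,"ax":0,"ay":0,"az":0.08},{"x":-0.02,"y":0.15,"z":0,"ax":0,"ay":0,"az":0.08},{"x":-0.02,"y":0.15,"z":0,"ax":0,"ay":0,"az":0.08},{"x":-0.02,"y":0.15,"z":0,"ax":0,"ay":0,"az":0.08},{"x":-0.02,"y":0.15,"z":0,"ax":0,"ay":0,"az":0.08}]' -
python3 -m handwheel '[{"x":-0.02,"y":0.15,"z":0,"ax":0,"ay":0,"az":0.08},{"x":-0.02,"y":0.15,"z":0,"ax":0,"ay":0,"az":0.08},{"x":-0.02,"y":0.15,"z":0,"ax":0,"ay":0,"az":0.08},{"x":-0.02,"y":0.15,"z":0,"ax":0,"ay":0,"az":0.08},{"x":-0.02,"y":0.15,"z":0,"ax":0,"ay":0,"az":0.08},{"x":-0.02,"y":0.15,"z":0,"ax":0,"ay":0,"az":0.08},{"x":-0.01,"y":0.08,"z":0,"ax":0,"ay":0,"az":0.06},{"x":0,"y":0.04,"z":0,"ax":0,"ay":0,"az":0.03}]' -
python3 -m handwheel '[{"x":0,"y":0,"z":-0.05,"ax":0,"ay":0,"az":0},{"x":0,"y":0,"z":-0.15,"ax":0,"ay":0,"az":0},{"x":0,"y":0,"z":-0.2,"ax":0,"ay":0,"az":0},{"x":0,"y":0,"z":-0.2,"ax":0,"ay":0,"az":0},{"x":0,"y":0,"z":-0.1,"ax":0,"ay":0,"az":0},{"x":0,"y":0,"z":-0.05,"ax":0,"ay":0,"az":0},{"x":0,"y":0,"z":0,"ax":0,"ay":0,"az":0},{"x":0,"y":0,"z":0,"ax":0,"ay":0,"az":0}]' -
```

```text
clock: 22.0
position: [508.9, -281.5, 233.3]
ee_rot: [-0.653, 0.757, -0.002, 0.001]
contact_force: [0.7, 0.1, -1.5]
gripper_width: 37.2
grasp_force: 60.7
clock: 22.8
position: [483.4, -70.1, 229.4]
ee_rot: [0.924, -0.383, -0.001, 0.0]
contact_force: [0.4, 0.6, -0.6]
gripper_width: 37.5
grasp_force: 60.8
clock: 23.6
position: [457.5, 134.0, 229.4]
ee_rot: [0.999, 0.055, -0.001, -0.0]
contact_force: [0.3, -0.5, -0.9]
gripper_width: 37.4
grasp_force: 60.8
clock: 24.4
position: [459.2, 132.8, 80.5]
ee_rot: [0.999, 0.052, 0.001, -0.0]
contact_force: [-0.5, 0.7, -0.3]
gripper_width: 37.7
grasp_force: 60.7
```

```bash
python3 -m handwheel '[{"x":0.003,"y":-0.004,"z":-0.05,"ax":0,"ay":0,"az":0},{"x":0,"y":0,"z":-0.08,"ax":0,"ay":0,"az":0},{"x":0,"y":0,"z":-0.08,"ax":0,"ay":0,"az":0},{"x":0,"y":0,"z":-0.05,"ax":0,"ay":0,"az":0},{"x":0,"y":0,"z":-0.03,"ax":0,"ay":0,"az":0},{"x":0,"y":0,"z":-0.02,"ax":0,"ay":0,"az":0},{"x":0,"y":0,"z":0,"ax":0,"ay":0,"az":0},{"x":0,"y":0,"z":0,"ax":0,"ay":0,"az":0}]' -
python3 -m handwheel '[{"x":0,"y":0,"z":-0.005,"ax":0,"ay":0,"az":0},{"x":0,"y":0,"z":-0.005,"ax":0,"ay":0,"az":0},{"x":0,"y":0,"z":-0.005,"ax":0,"ay":0,"az":0},{"x":0,"y":0,"z":-0.005,"ax":0,"ay":0,"az":0},{"x":0,"y":0,"z":0,"ax":0,"ay":0,"az":0},{"x":0,"y":0,"z":0,"ax":0,"ay":0,"az":0},{"x":0,"y":0,"z":0,"ax":0,"ay":0,"az":0},{"x":0,"y":0,"z":0,"ax":0,"ay":0,"az":0}]' -
```

```text
clock: 25.2
position: [459.5, 132.2, 18.1]
ee_rot: [0.999, 0.052, 0.0, -0.0]
contact_force: [-0.0, -0.1, -1.0]
gripper_width: 37.4
grasp_force: 60.7
clock: 26.0
position: [459.2, 132.0, 14.5]
ee_rot: [0.999, 0.052, 0.0, -0.0]
contact_force: [-2.5, 0.2, 5.3]
gripper_width: 37.4
grasp_force: 61.7
```

Touched down. Release, lift, and take a look from above the rest.

```bash
python3 -m handwheel '[{"x":0,"y":0,"z":0,"ax":0,"ay":0,"az":0},{"x":0,"y":0,"z":0,"ax":0,"ay":0,"az":0},{"x":0,"y":0,"z":0,"ax":0,"ay":0,"az":0},{"x":0,"y":0,"z":0,"ax":0,"ay":0,"az":0},{"x":0,"y":0,"z":0,"ax":0,"ay":0,"az":0},{"x":0,"y":0,"z":0,"ax":0,"ay":0,"az":0},{"x":0,"y":0,"z":0,"ax":0,"ay":0,"az":0},{"x":0,"y":0,"z":0,"ax":0,"ay":0,"az":0}]' 0.3
python3 -m handwheel '[{"x":0,"y":0,"z":0.04,"ax":0,"ay":0,"az":0},{"x":0,"y":0,"z":0.1,"ax":0,"ay":0,"az":0},{"x":0,"y":0,"z":0.24,"ax":0,"ay":0,"az":0},{"x":0,"y":0,"z":0.24,"ax":0,"ay":0,"az":0},{"x":0,"y":0,"z":0.24,"ax":0,"ay":0,"az":0},{"x":0,"y":0,"z":0.24,"ax":0,"ay":0,"az":0},{"x":0,"y":0,"z":0.24,"ax":0,"ay":0,"az":0},{"x":0,"y":0,"z":0.16,"ax":0,"ay":0,"az":0}]' -
python3 -m handwheel '[{"x":0,"y":0.1,"z":0,"ax":0,"ay":0,"az":0},{"x":0,"y":0.1,"z":0,"ax":0,"ay":0,"az":0},{"x":0,"y":0.1,"z":0,"ax":0,"ay":0,"az":0},{"x":0,"y":0.07,"z":0,"ax":0,"ay":0,"az":0},{"x":0,"y":0,"z":0,"ax":0,"ay":0,"az":0},{"x":0,"y":0,"z":0,"ax":0,"ay":0,"az":0},{"x":0,"y":0,"z":0,"ax":0,"ay":0,"az":0},{"x":0,"y":0,"z":0,"ax":0,"ay":0,"az":0}]' 1
python3 - <<'E'
from h import *
p=snap('wrist','w6.png'); im=cv2.imread('pics/w6.png')
def dot(X): 
    u=proj(p,[X])[0]; print(u)
    if abs(u).max()<2000: cv2.circle(im,tuple(int(round(v)) for v in u),3,(0,0,255),1)
c,s_=np.cos(np.radians(6)),np.sin(np.radians(6)); n2=np.array([451.7,205.8,0]);ex=np.array([c,s_,0]);ey=np.array([-s_,c,0])
for i in(1,0,-1):
    for xx in(-110,110): dot(n2+ey*74*i+ex*xx+[0,0,92])
G=np.array([608.2,222.1,256]); dot(G+ey*50); dot(G-ey*50)
q=snap('scene','s6.png'); b=cv2.imread('pics/s6.png')[200:360,220:450]
o=np.zeros((480,800,3),np.uint8); o[:480,:640]=im; o[320:,570:]=b
cv2.imwrite('pics/c6.png',o)
E
```

```text
clock: 26.8
position: [459.0, 131.9, 13.7]
ee_rot: [0.999, 0.052, -0.0, 0.0]
contact_force: [0.3, 1.0, 0.4]
gripper_width: 55.4
grasp_force: 0.0
clock: 27.6
position: [459.6, 131.9, 318.6]
ee_rot: [0.999, 0.052, 0.003, -0.001]
contact_force: [0.9, -0.0, -1.2]
gripper_width: 55.1
grasp_force: 0.0
clock: 28.4
position: [459.0, 205.3, 313.9]
ee_rot: [0.999, 0.052, 0.0, 0.0]
contact_force: [0.7, 0.2, -0.5]
gripper_width: 85.3
grasp_force: 0.0
[255.31770321 303.87212716]
[244.89801623 116.10943664]
[314.51085783 303.78236115]
[314.05972305 116.02878751]
[373.69093723 303.69261498]
[383.20358059 115.9481592 ]
[227.91116082   9.41334505]
[398.2678749    9.24861561]
```

View pics/c6.png

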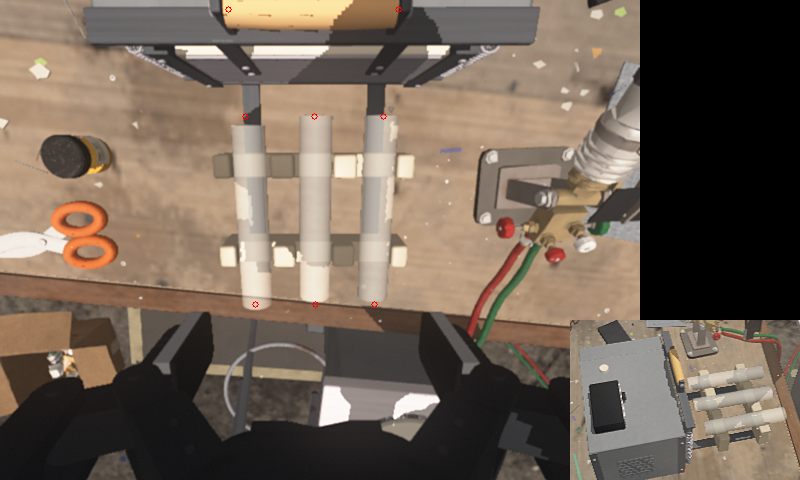

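All three tubes lie in a row: columns ≈256, 315 and 375, ends within about 9 mm of centre. The grip is where expected, with its marks on its centreline at rows ≈9. Move above the grip and turn.

```bash
python3 -m handwheel '[{"x":0.02,"y":0,"z":0,"ax":0,"ay":0,"az":-0.04},{"x":0.04,"y":0.005,"z":0,"ax":0,"ay":0,"az":-0.06},{"x":0.06,"y":0.005,"z":0,"ax":0,"ay":0,"az":-0.08},{"x":0.06,"y":0.005,"z":0,"ax":0,"ay":0,"az":-0.08},{"x":0.06,"y":0.005,"z":0,"ax":0,"ay":0,"az":-0.08},{"x":0.06,"y":0.005,"z":0,"ax":0,"ay":0,"az":-0.08},{"x":0.06,"y":0.005,"z":0,"ax":0,"ay":0,"az":-0.08},{"x":0.06,"y":0.01,"z":0,"ax":0,"ay":0,"az":-0.08}]' 1
python3 -m handwheel '[{"x":0.06,"y":0.01,"z":0,"ax":0,"ay":0,"az":-0.08},{"x":0.06,"y":0.01,"z":0,"ax":0,"ay":0,"az":-0.08},{"x":0.06,"y":0.01,"z":0,"ax":0,"ay":0,"az":-0.08},{"x":0.06,"y":0.01,"z":0,"ax":0,"ay":0,"az":-0.08},{"x":0.06,"y":0.005,"z":0,"ax":0,"ay":0,"az":-0.06},{"x":0.026,"y":0,"z":0,"ax":0,"ay":0,"az":-0.04},{"x":0,"y":0,"z":0,"ax":0,"ay":0,"az":0},{"x":0,"y":0,"z":0,"ax":0,"ay":0,"az":0}]' -
```

```text
clock: 29.3
position: [543.6, 213.6, 313.7]
ee_rot: [0.919, -0.395, -0.0, 0.0]
contact_force: [0.1, -0.6, 1.4]
gripper_width: 85.5
grasp_force: 0.0
clock: 30.1
position: [608.2, 222.6, 313.5]
ee_rot: [0.743, -0.669, -0.0, 0.0]
contact_force: [-0.3, 0.4, -0.2]
gripper_width: 85.2
grasp_force: 0.0
```

```bash
python3 -m handwheel '[{"x":0,"y":0,"z":-0.05,"ax":0,"ay":0,"az":0},{"x":0,"y":0,"z":-0.1,"ax":0,"ay":0,"az":0},{"x":0,"y":0,"z":-0.12,"ax":0,"ay":0,"az":0},{"x":0,"y":0,"z":-0.12,"ax":0,"ay":0,"az":0},{"x":0,"y":0,"z":-0.08,"ax":0,"ay":0,"az":0},{"x":0,"y":0,"z":-0.06,"ax":0,"ay":0,"az":0},{"x":0,"y":0,"z":-0.04,"ax":0,"ay":0,"az":0},{"x":0,"y":0,"z":0,"ax":0,"ay":0,"az":0}]' -
python3 -m handwheel '[{"x":0,"y":0,"z":0,"ax":0,"ay":0,"az":0},{"x":0,"y":0,"z":0,"ax":0,"ay":0,"az":0},{"x":0,"y":0,"z":0,"ax":0,"ay":0,"az":0},{"x":0,"y":0,"z":0,"ax":0,"ay":0,"az":0},{"x":0,"y":0,"z":0,"ax":0,"ay":0,"az":0},{"x":0,"y":0,"z":0,"ax":0,"ay":0,"az":0},{"x":0,"y":0,"z":0,"ax":0,"ay":0,"az":0},{"x":0,"y":0,"z":0,"ax":0,"ay":0,"az":0}]' -1
```

```text
clock: 30.9
position: [607.7, 222.7, 198.6]
ee_rot: [0.743, -0.669, -0.0, 0.001]
contact_force: [-0.7, -0.2, -0.1]
gripper_width: 85.3
grasp_force: 0.0
clock: 31.7
position: [607.9, 222.9, 200.4]
ee_rot: [0.743, -0.669, -0.0, 0.0]
contact_force: [-3.5, -0.1, 4.4]
gripper_width: 19.8
grasp_force: 58.9
```

Width is 19.8 on a 22 mm bar, so the pads may sit a little high. Re-grip 6 mm lower.

```bash
python3 -m handwheel '[{"x":0,"y":0,"z":0,"ax":0,"ay":0,"az":0},{"x":0,"y":0,"z":0,"ax":0,"ay":0,"az":0},{"x":0,"y":0,"z":0,"ax":0,"ay":0,"az":0},{"x":0,"y":0,"z":0,"ax":0,"ay":0,"az":0},{"x":0,"y":0,"z":-0.015,"ax":0,"ay":0,"az":0},{"x":0,"y":0,"z":-0.015,"ax":0,"ay":0,"az":0},{"x":0,"y":0,"z":0,"ax":0,"ay":0,"az":0},{"x":0,"y":0,"z":0,"ax":0,"ay":0,"az":0}]' 0
python3 -m handwheel '[{"x":0,"y":0,"z":0,"ax":0,"ay":0,"az":0},{"x":0,"y":0,"z":0,"ax":0,"ay":0,"az":0},{"x":0,"y":0,"z":0,"ax":0,"ay":0,"az":0},{"x":0,"y":0,"z":0,"ax":0,"ay":0,"az":0},{"x":0,"y":0,"z":0,"ax":0,"ay":0,"az":0},{"x":0,"y":0,"z":0,"ax":0,"ay":0,"az":0},{"x":0,"y":0,"z":0,"ax":0,"ay":0,"az":0},{"x":0,"y":0,"z":0,"ax":0,"ay":0,"az":0}]' -1
```

```text
clock: 32.5
position: [608.2, 222.9, 193.5]
ee_rot: [0.743, -0.669, -0.0, 0.0]
contact_force: [0.4, -0.8, 0.3]
gripper_width: 42.8
grasp_force: 0.0
clock: 33.3
position: [607.9, 222.9, 194.0]
ee_rot: [0.743, -0.669, -0.0, 0.0]
contact_force: [-4.7, 0.7, 4.5]
gripper_width: 20.3
grasp_force: 58.9
```

```bash
python3 - <<'E'
from h import *
snap('scene','s7.png')
E
python3 -m handwheel '[{"x":0,"y":0,"z":0.01,"ax":0,"ay":0,"az":0},{"x":0,"y":0,"z":0.03,"ax":0,"ay":0,"az":0},{"x":0,"y":0,"z":0.05,"ax":0,"ay":0,"az":0},{"x":0,"y":0,"z":0.05,"ax":0,"ay":0,"az":0},{"x":0,"y":0,"z":0.05,"ax":0,"ay":0,"az":0},{"x":0,"y":0,"z":0.05,"ax":0,"ay":0,"az":0},{"x":0,"y":0,"z":0.025,"ax":0,"ay":0,"az":0},{"x":0,"y":0,"z":0.01,"ax":0,"ay":0,"az":0}]' -
python3 -m handwheel '[{"x":0,"y":0,"z":0,"ax":0,"ay":0,"az":0},{"x":0,"y":0,"z":0,"ax":0,"ay":0,"az":0},{"x":0,"y":0,"z":0,"ax":0,"ay":0,"az":0},{"x":0,"y":0,"z":0,"ax":0,"ay":0,"az":0},{"x":0,"y":0,"z":0,"ax":0,"ay":0,"az":0},{"x":0,"y":0,"z":0,"ax":0,"ay":0,"az":0},{"x":0,"y":0,"z":0,"ax":0,"ay":0,"az":0},{"x":0,"y":0,"z":0,"ax":0,"ay":0,"az":0}]' -
python3 - <<'E'
from h import *
p=snap('scene','s8.png')
# grip ends (wood colour) shut / now: orange mask centroid near the grip
ey=np.array([-.1045,.9945,0]); G=np.array([608.2,222.1,256])
print('pred shut',proj(p,[G+50*ey,G-50*ey]).ravel(),'half',proj(p,[G+50*ey+[0,0,55],G-50*ey+[0,0,55]]).ravel())
for f in('scene1','s7','s8'):
    im=cv2.imread(f'pics/{f}.png')[190:290,295:365]; h=cv2.cvtColor(im,cv2.COLOR_BGR2HSV)
    m=cv2.inRange(h,(12,90,120),(25,255,255)); n,l,st,c=cv2.connectedComponentsWithStats(m)
    for i in range(1,n):
        if st[i,4]>15: print(f,st[i]+[295,190,0,0,0],c[i]+[295,190])
E
```

```text
clock: 34.15
position: [607.8, 222.9, 248.6]
ee_rot: [0.743, -0.669, -0.0, 0.0]
contact_force: [0.9, -0.2, -13.0]
gripper_width: 20.3
grasp_force: 59.1
clock: 34.95
position: [607.9, 222.9, 248.6]
ee_rot: [0.743, -0.669, -0.0, 0.0]
contact_force: [-2.3, 0.9, -12.9]
gripper_width: 19.9
grasp_force: 59.1
pred shut [331.15068764 262.51143445 322.38589275 230.78488018] half [331.28005047 247.6581582  322.15119074 215.52636642]
scene1 [343 192  22  20 208] [355.11538462 200.53365385]
scene1 [319 229  16  36 289] [326.13148789 245.33564014]
s7 [323 235  12  30 188] [327.69680851 249.10106383]
s8 [344 192  21  19 168] [355.13095238 199.67261905]
s8 [323 220  12  31 197] [327.7106599  234.24873096]
```

The gate moved up ≈54.5 mm: the image shift is 14.9 px against 15.05 predicted, and the spring load is 13 N, as given for half open. It is steady, so I'm handing in.

```bash
python3 -c "
from bench import arm
print(arm.job_done())"
```

```text
the job is handed in; nothing more can be done
None
```

The job is handed in: all three tubes lie in a row in the rest, and the gripper is holding the gate half open (about 54.5 mm up, carrying 13 N), 35 s in; the judge returned no verdict.

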